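Stack and nip a hub and pulley on the bench fixture

TASK

Seat the big flanged hub, flange down, fully home on the centring spigot of the grey bench fixture, then seat the larger of the two grooved pulleys, flange down, fully home on the spigot on top of the hub; set both down gently, without dropping them. Finally turn the cam lever just far enough to take up the gap, until its sprung rubber pad bears on the hub's flange and is pushed in about half of its 8 mm travel; do not drive it to its stop. Let go of everything and leave the small pulley where it is.

Things in the scene. Friction and masses are not known exactly. Their poses are not given: they have to be found in the camera images.
- hub: Plain aluminium flanged hub, lying flange down, the tallest of the three loose turned parts. Flange 110 mm across (its rim up to 2 mm proud of that in places) and 14 mm thick with five dark bolt spots; round barrel 48 mm diameter from 14 to 54 mm above the underside (grip here); on its top a 28 mm spigot, 9 mm high, chamfered 3 mm, total height 63 mm. A 41 mm bore, 14 mm deep, opens in the underside. About 0.55 kg. Origin: centre of the underside, z up along its axis.
- hub_shoulder (a point): Point on the hub's axis 54 mm above its underside: the top of the barrel, on which the pulley's underside rests when home. z up.
- pulley: The larger of two plain aluminium grooved pulleys of the same shape, lying flange down: rim 90 mm across and 12 mm thick with a groove round it; round boss 40 mm diameter from 12 to 44 mm above the underside (grip here). A 31 mm bore, 12 mm deep, opens in the underside. About 0.25 kg. Origin: centre of the underside, z up along its axis.
- small_pulley: The smaller pulley, not to be used: rim 62 mm across, boss 26 mm diameter, 36 mm high. Must stay where it is (within 20 mm). Origin: centre of the underside, z up along its axis.
- fixture: Fixed steel fixture: grey base plate 150 mm (its x) by 250 mm (its y, from -175 to +75 mm) by 12 mm; on it a round raised seat 90 mm diameter whose face is 22 mm above the bench; in the middle of the seat an upright spigot 38 mm diameter, 12 mm high, chamfered 4 mm. Origin: under the spigot at bench height; the cam clamp stands on its -y side.
- seat (a point): Centre of the seat face, on the spigot's axis, 22 mm above the bench, where the hub's underside rests when home. Axes as the fixture's.
- clamp: Cam clamp on the fixture's base plate, its frame parallel to the fixture's: +y points to the spigot. Origin: on the cam lever's upright pivot axis, on top of the base plate (12 mm above the bench), 115 to 121 mm from the spigot axis. A steel eccentric disc pushes a ram towards the spigot, and the ram carries the sprung pad.
- cam_lever (a joint): Angle of the cam lever, rad, 0 to 1.6, growing anticlockwise seen from above. The lever arm leaves the pivot at angle -2.356 + joint value from the clamp's +x axis. The ram moves 14 mm per rad towards the hub. Stiff (0.3 N m of friction), it stays where it is left.
- cam_knob (a point): Centre of the top of the lever's upright round black knob: 22 mm diameter, 63 mm tall, standing on the lever arm 90 mm from the pivot; its top is 110 mm above the bench, the lever arm's top 47 mm.
- pad (a joint): How far the sprung pad is pushed back into the ram, m: 0 while it touches nothing, 0.008 at its stop (3 N per mm). Aim for 0.004; 0.0012 to 0.0065 is good; beyond 0.0075 it is driven to its stop and the job is spoilt.
- pad_face (a point): Middle of the pad's flat front face (36 mm wide, 12 mm high), 29 mm above the bench, which meets the rim of the seated hub's flange; its brass stem shows 8 mm behind it, less when pushed in. The gap to the seated hub is about 4 to 13 mm before the lever is turned.
Not all that is in view belongs to the job. What is shaped like the pulley but brown or red is not meant.

How it is judged:
By the outcome, as a careful person would: the job done as asked, in the order asked, and still so for the second after the job is handed in, with the robot touching nothing.
It also fails if it takes over 72 s, if anything falls off the work surface, if the arm or the gripper's body presses on something with over 40 N, if the wrist force passes 120 N, or if a joint passes its speed limit or range.

ROBOT

A 7-joint arm with a two-finger parallel gripper is mounted at the origin on the work surface. World frame = base frame: x ahead of the robot, y to its left, z up, the work surface at z = 0. Lengths are in m, angles in rad, forces in N, time in s.
With the tool pointing down it reaches from about 0.425 to 0.925 m from the base axis. Payload 6.8 kg.
Tool frame: the origin (TCP) lies on the front face of the gripper's body, between the roots of the fingers; the fingertips stand 80 mm ahead of it and the grasp point (between the pads) lies 61 mm ahead of it; z points along the fingers, y is the line along which they close (so a half turn about z gives the same grasp; the last joint's range is limited). The gripper opens to 88 mm and grips with 3 to 60 N. Pads are 20 mm wide; open, the fingers measure 115 mm over their backs; the gripper's body (75 mm by 178 mm) begins 61 mm behind the grasp point.
Start: joints at [1.022, 0.477, 0.022, 1.555, -0.011, 1.109, -0.083], TCP at [0.288, -0.61, 0.303] pointing down, gripper open.
Joint ranges: [-2.96, 2.96], [-0.34, 2.1], [-1.41, 1.46], [0.24, 2.44], [-1.37, 4.51], [0.17, 1.92], [-2.96, 2.96]. Speed limits (rad/s): [2.39, 2.39, 3.14, 3.14, 3.14, 3.14, 3.14].

INTERFACE

Orientations are given as a rotation vector (axis times angle).
In Python, from cell import status, imaging, hand_in gives the robot as it stands.
- The arm moves only by the tool servo_tool, never from a script. Its argument "targets" is a list of rows, each a list of 4 numbers: the shift along the world's x, y, z in m, then the turn about the world's z in rad. In form: [[tx, ty, tz, yaw], ...]. A call has exactly 10 rows; each row is the pose to reach, as a shift and turn from the pose commanded when the call began; what a row does not reach only later rows make up. A row lasts 1/10 s, in which the tool goes at most 50 mm and 8.59 degrees, less where a joint would pass 70% of its speed; a pose out of reach is approached as far as the arm can. A call with a gripper value outside its range is refused whole. "jaw" is the opening, from -1 (shut) to 1 (fully open), so that 0 is half open, set as the call begins (left out, the last holds). The fingers move at their own pace and stop on an object; "squeeze" is the grip in N (left out, the last holds). Time passes only in rows, so rows that repeat a pose let the fingers close, or fill a call up. It gives the time, the measured TCP pose, the force, the opening and the grip force at its end, in the units of the state.
- status.state(): the state, without advancing time (a new reading comes with each control period).
- imaging.grab_frame(name): name is "scene" or "top" or "wrist"; returns the picture (420x560x3 uint8, red, green, blue); there is no depth.
- imaging.calibration(name): a dict with "fx", "fy", "cx", "cy" (pixels), "cam_to_world" (4x4, takes a point from camera to world coordinates); the wrist camera has in their place "hand_eye" (4x4, takes a point from camera to tool coordinates, whose origin is the TCP and whose axes are the flange's). Camera axes: x right, y up, looking along -z (the intrinsics and any distortion apply to the point x, -y, -z); pixel columns grow to the right and rows downward; lengths in m; the calibration is good to about 2 mm. The wrist camera is an equidistant fisheye: a pixel r from the principal point sees the ray r / f radians off the axis. A picture is of the moment at which its call begins: read the wrist's pose just before it. calibration takes no time and is no camera call.
- hand_in(): hands the job in; it is judged then, once.
The state is a dict: "clock": time; "q": joint angles; "joint_vel": joint speeds; "tau": joint torques, N m; "eef_pos": TCP position; "ee_rot": TCP orientation; "contact_force": force on the tool from outside, world axes, zero at the start; "wrist_torque": the same for the moment, N m; "width": opening from 0.0 (shut) to 1.0 (fully open); "grip_force": force on a finger pad.
Only numpy, scipy, OpenCV 4.12 (cv2) and the standard library are available. Lean on these libraries where they do the work, as an engineer would, in place of code of your own. Each camera call takes 0.05 s, during which the arm holds its last target. There are 200 camera calls.

## Working session

There is one attempt and no reset: what is moved stays moved. The work goes in short steps, Python scripts to look and compute and a tool call to move; the robot and the scene stay as the last step left them, time stands still between calls to the robot, and variables do not carry over. Pictures are saved under pics/ and viewed, at most 10 in all, crops included, and the job is handed in when it is done.

Besides the shell and the picture viewer there is one more tool, called after "Request:" as name([rows], argument=value, ...), one row to a line, values as JSON. servo_tool: Moves the arm, as the interface text tells. Its arguments: {"type":"object","properties":{"targets":{"type":"array"},"jaw":{"type":"number"},"squeeze":{"type":"number"}},"required":["targets"]}

```bash
mkdir -p pics; ls; cat > h.py <<'E'
import numpy as np, cv2, sys
sys.path.insert(0,'.')
from cell import status, imaging, hand_in
E
python3 - <<'E'
from h import *
np.set_printoptions(precision=4,suppress=True)
for n in ("scene","top","wrist"):
    f=imaging.grab_frame(n); cv2.imwrite(f'pics/{n}0.png',f[:,:,::-1]); np.save(f'pics/{n}0.npy',f)
    print(n,imaging.calibration(n))
s=status.state();print(s)
E
```

```text
pics
scene {'fx': 379.7722218031196, 'fy': 379.7722218031196, 'cx': 280.3856284341929, 'cy': 206.72586505036568, 'cam_to_world': array([[ 0.8534, -0.4485,  0.2657,  0.7309],
       [ 0.5212,  0.7255, -0.4495, -0.2492],
       [ 0.0088,  0.5221,  0.8529,  0.7192],
       [ 0.    ,  0.    ,  0.    ,  1.    ]])}
top {'fx': 440.1138681640157, 'fy': 440.1138681640157, 'cx': 274.13128906596825, 'cy': 214.58734667252313, 'cam_to_world': array([[-0.0012,  0.9963, -0.0862,  0.5004],
       [-1.    , -0.001 ,  0.0022,  0.0875],
       [ 0.0021,  0.0862,  0.9963,  0.9033],
       [ 0.    ,  0.    ,  0.    ,  1.    ]])}
wrist {'fx': 325.19226210127806, 'fy': 325.19226210127806, 'cx': 282.9809730438861, 'cy': 208.12292055456848, 'hand_eye': array([[-0.0005,  0.9589,  0.2836,  0.077 ],
       [ 1.    ,  0.0007, -0.0005, -0.0003],
       [-0.0006,  0.2836, -0.9589, -0.0811],
       [ 0.    ,  0.    ,  0.    ,  1.    ]])}
{'clock': 0.15, 'q': array([ 1.0219,  0.4776,  0.0224,  1.5562, -0.0115,  1.1093, -0.0831]), 'joint_vel': array([ 0.0007, -0.0025,  0.0002, -0.0033,  0.0005, -0.0012, -0.0007]), 'tau': array([  0.0031, -58.3288,   1.5369, -27.2875,  -0.0542,   0.0145,
         0.0001]), 'eef_pos': array([ 0.2879, -0.6102,  0.3019]), 'ee_rot': array([-3.0644, -0.6865,  0.0006]), 'contact_force': array([ 0.1284, -0.1106,  0.4226]), 'wrist_torque': array([-0.0347,  0.0146, -0.0296]), 'grip_force': 0.0, 'width': 1.0007715887182804}
```

View pics/scene0.png

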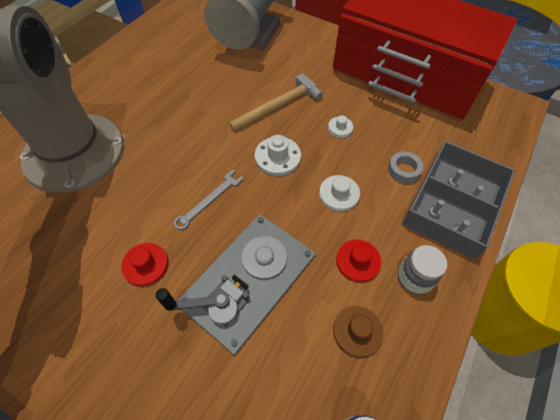

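View pics/top0.png

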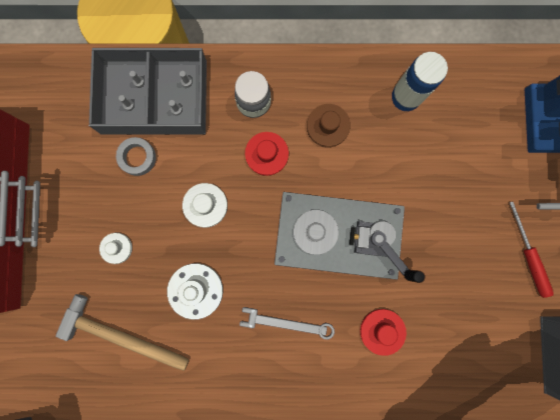

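Scene: hub at scene (278,153) / top (194,291). Larger pulley at scene (340,190) / top (204,205). Small pulley at top (115,248). Fixture seat at top (316,232), lever knob at top (415,276).

Possible mix-ups for the pulley, in top pixels: small pulley (115,248), red (267,153) and (384,332), brown (328,125), jar (252,92), ring (135,155). I choose the plain aluminium part at (204,205), and the five-spot flange at (194,291) as the hub.

```bash
cat >> h.py <<'E'
np.set_printoptions(precision=4,suppress=True)
K={n:imaging.calibration(n) for n in ("scene","top","wrist")}
from scipy.spatial.transform import Rotation as R
def ray(n,p,st=None):
    c=K[n]; p=np.atleast_2d(np.asarray(p,float)); u=(p[:,0]-c['cx'])/c['fx']; v=(p[:,1]-c['cy'])/c['fy']
    if n=='wrist':
        r=np.hypot(u,v)+1e-12; d=np.c_[np.sin(r)*u/r,-np.sin(r)*v/r,-np.cos(r)]
        T=np.eye(4); T[:3,:3]=R.from_rotvec(st['ee_rot']).as_matrix(); T[:3,3]=st['eef_pos']; T=T@c['hand_eye']
    else: d=np.c_[u,-v,-np.ones_like(u)]; T=c['cam_to_world']
    d=d@T[:3,:3].T; return T[:3,3], d/np.linalg.norm(d,axis=1)[:,None]
def plane(n,p,z,st=None):
    o,d=ray(n,p,st); return o+d*((z-o[2])/d[:,2])[:,None]
def tri(*rays):
    A=np.zeros((3,3));b=np.zeros(3)
    for o,d in rays:
        d=d.ravel();M=np.eye(3)-np.outer(d,d);A+=M;b+=M@o
    x=np.linalg.solve(A,b); return x,[round(float(np.linalg.norm((np.eye(3)-np.outer(d.ravel(),d.ravel()))@(x-o)))*1000,1) for o,d in rays]
def circ(P):
    P=np.asarray(P)[:,:2]
    for _ in range(4):
        s=np.linalg.lstsq(np.c_[2*P,np.ones(len(P))],(P**2).sum(1),rcond=None)[0]
        r=np.sqrt(s[2]+s[0]**2+s[1]**2); e=np.abs(np.hypot(*(P-s[:2]).T)-r); P=P[e<=max(2*np.median(e),5e-4)]
    return s[:2],r,len(P)
E
python3 - <<'E'
from h import *
t=np.load('pics/top0.npy');s=np.load('pics/scene0.npy')
def cut(f,x,y,w,h,k): return cv2.resize(f[y:y+h,x:x+w],None,fx=k,fy=k,interpolation=cv2.INTER_CUBIC)
a=cut(t,150,170,100,150,4); b=cut(s,240,120,130,100,3); c=cut(t,270,180,160,110,2.5)
im=np.zeros((600,800,3),np.uint8); im[:600,:400]=a; im[:300,400:790]=b; im[310:310+275,400:800]=c
cv2.imwrite('pics/crop1.png',im[:,:,::-1])
for n,f,seeds in (('top',t,dict(hub=(194,291),pul=(204,205),small=(115,248))),('scene',s,dict(hub=(278,153),pul=(340,190),small=(341,126)))):
    hsv=cv2.cvtColor(f,cv2.COLOR_RGB2HSV); m=((hsv[...,1]<60)&(hsv[...,2]>110)).astype(np.uint8)
    m=cv2.morphologyEx(m,cv2.MORPH_CLOSE,np.ones((3,3)))
    for c in cv2.findContours(m,cv2.RETR_EXTERNAL,cv2.CHAIN_APPROX_NONE)[0]:
        for k,p in seeds.items():
            if cv2.pointPolygonTest(c,p,False)>=0:
                z=dict(hub=.014,pul=.012,small=.012)[k]
                (x,y),ax,an=cv2.fitEllipse(c)
                print(n,k,'ellipse',x,y,ax,'circle on flange-top plane',*circ(plane(n,c[:,0],z)))
                np.save(f'pics/{n}_{k}.npy',[x,y])
for k in('hub','pul','small'):
    print(k,tri(*[ray(n,np.load(f'pics/{n}_{k}.npy')) for n in('top','scene')]))
E
```

```text
top hub ellipse 194.50929260253906 290.9823303222656 (54.51498794555664, 55.84263610839844) circle on flange-top plane [0.4246 0.2447] 0.05493083556590837 91
top small ellipse 115.171875 247.92819213867188 (30.19921875, 32.08934020996094) circle on flange-top plane [0.5106 0.4062] 0.03136277618222265 62
top pul ellipse 204.3081817626953 204.83155822753906 (43.47190475463867, 44.35893630981445) circle on flange-top plane [0.5977 0.2277] 0.04489874263185258 109
scene pul ellipse 339.0581359863281 192.60308837890625 (34.86865997314453, 40.07478713989258) circle on flange-top plane [0.6018 0.2252] 0.046167943408555644 79
scene hub ellipse 277.3033447265625 154.49497985839844 (37.64628982543945, 45.31803512573242) circle on flange-top plane [0.4283 0.2437] 0.0550743464516934 85
scene small ellipse 340.0628356933594 126.6309585571289 (21.116352081298828, 24.215585708618164) circle on flange-top plane [0.5147 0.403 ] 0.03287051989893601 51
hub (array([0.425 , 0.2467, 0.0072]), [1.5, 1.5])
pul (array([0.5999, 0.2299, 0.0021]), [1.5, 1.5])
small (array([0.5116, 0.4099, 0.0042]), [1.4, 1.4])
```

View pics/crop1.png

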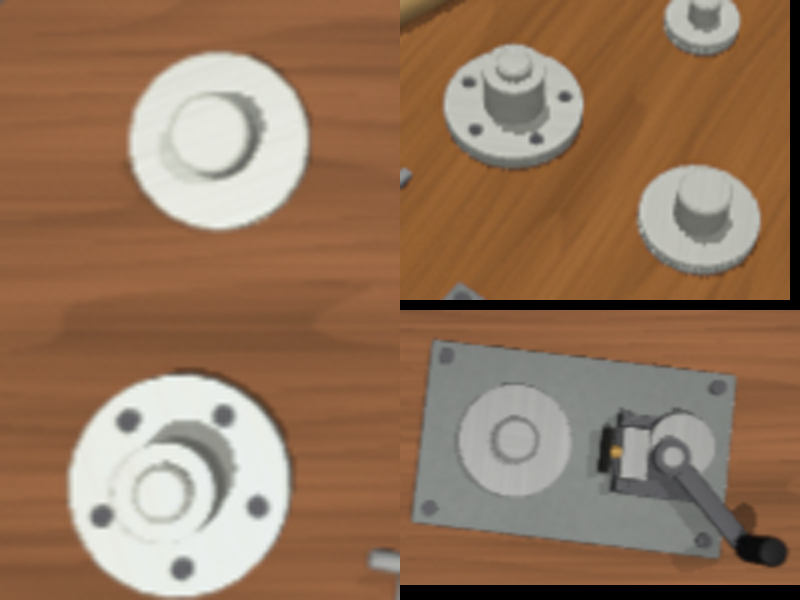

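The crop shows the plain pulley without spots at top left and the hub with its five spots below it; both are confirmed. The fixture has pad, brass stem and knob all visible. Next I measure the fixture.

```bash
python3 - <<'E'
from h import *
t=np.load('pics/top0.npy');s=np.load('pics/scene0.npy')
for n,f,seed in(('top',t,(340,260)),('scene',s,(262,232))):
    hsv=cv2.cvtColor(f,cv2.COLOR_RGB2HSV); hsvb=cv2.GaussianBlur(f,(3,3),0)
    m=((hsv[...,1]<70)&(hsv[...,2]>70)).astype(np.uint8); m=cv2.morphologyEx(m,cv2.MORPH_OPEN,np.ones((3,3)))
    n_,lab=cv2.connectedComponents(m); print('lab',lab[seed[1],seed[0]])
    c=max(cv2.findContours((lab==lab[seed[1],seed[0]]).astype(np.uint8),cv2.RETR_EXTERNAL,cv2.CHAIN_APPROX_NONE)[0],key=len)
    P=plane(n,c[:,0],.012)[:,:2].astype(np.float32)
    print(n,'plate',cv2.minAreaRect(P*1000))
    # seat: brighter than plate
    m=((hsv[...,1]<40)&(hsv[...,2]>140)).astype(np.uint8)
    x,y={'top':(316,215),'scene':(250,250)}[n]
    n_,lab=cv2.connectedComponents(m); l=lab[y,x]; print('seat',l,f[y,x],f[seed[1],seed[0]])
    c=max(cv2.findContours((lab==l).astype(np.uint8),cv2.RETR_EXTERNAL,cv2.CHAIN_APPROX_NONE)[0],key=len)
    print(circ(plane(n,c[:,0],.022)), cv2.fitEllipse(c)[0]); np.save(f'pics/{n}_seat.npy',cv2.fitEllipse(c)[0])
print('seat tri',tri(*[ray(n,np.load(f'pics/{n}_seat.npy')) for n in('top','scene')]))
print('spigot',plane('top',[316.3,231.8],.034),'knob',plane('top',[418,276],.11),plane('scene',[164,293],.11),'piv',plane('top',[379,239],.05))
E
```

```text
lab 16
top plate ((535.3900146484375, -53.378082275390625), (263.1048583984375, 149.51422119140625), 83.1815185546875)
seat 52 [170 170 168] [134 138 134]
(array([0.542 , 0.0013]), np.float64(0.04492819808483823), 89) (316.5064392089844, 232.07382202148438)
lab 32
scene plate ((540.8902587890625, -48.11793518066406), (249.8367462158203, 150.69842529296875), 83.20629119873047)
seat 43 [156 155 154] [123 127 123]
(array([0.5451, 0.003 ]), np.float64(0.04379645403163181), 110) (263.6745910644531, 256.38916015625)
seat tri (array([0.5433, 0.0016, 0.0191]), [2.1, 2.1])
spigot [[0.5414 0.0023 0.034 ]] knob [[ 0.4585 -0.1715  0.11  ]] [[ 0.4649 -0.1711  0.11  ]] piv [[ 0.5265 -0.1176  0.05  ]]
```

Request:
servo_tool([
  [0.04,0.03,0,0.14],
  [0.08,0.06,0,0.28],
  [0.12,0.1,0,0.42],
  [0.15,0.14,0,0.56],
  [0.18,0.18,0,0.7],
  [0.21,0.22,0,0.84],
  [0.24,0.26,0,0.95],
  [0.26,0.3,0,1.013],
  [0.28,0.345,0,1.013],
  [0.29,0.39,0,1.013],
])

```text
clock: 1.15
eef_pos: [0.5792, -0.2181, 0.3023]
ee_rot: [-2.346, -2.089, -0.001]
contact_force: [0.1, 0.2, 0.7]
width: 1.0
grip_force: 0.0
```

Request:
servo_tool([
  [-0.007,0.045,0,0],
  [-0.014,0.09,0,0],
  [-0.02,0.135,0,0],
  [-0.027,0.18,0,0],
  [-0.034,0.22,0,0],
  [-0.034,0.22,0,0],
  [-0.034,0.22,0,0],
  [-0.034,0.22,0,0],
  [-0.034,0.22,0,0],
  [-0.034,0.22,0,0],
])

```text
clock: 2.15
eef_pos: [0.5441, -0.0019, 0.3025]
ee_rot: [-2.35, -2.085, 0.001]
contact_force: [-0.6, 0.1, -0.2]
width: 0.998
grip_force: 0.0
```

```bash
cat > shot.py <<'E'
from h import *
import pickle
nm=sys.argv[1]; st=status.state(); f=imaging.grab_frame('wrist'); np.save(f'pics/{nm}.npy',f); pickle.dump(st,open(f'pics/{nm}.pkl','wb')); cv2.imwrite(f'pics/{nm}.png',f[:,:,::-1]); print(st['clock'],st['eef_pos'])
E
python3 shot.py w1
```

```text
2.15 [ 0.5441 -0.0019  0.3025]
```

Request:
servo_tool([
  [-0.01,0.04,0,0],
  [-0.03,0.08,0,0],
  [-0.05,0.12,0,0],
  [-0.07,0.16,0,0],
  [-0.09,0.2,0,0],
  [-0.12,0.242,0,0],
  [-0.12,0.242,0,0],
  [-0.12,0.242,0,0],
  [-0.12,0.242,0,0],
  [-0.12,0.242,0,0],
])

```text
clock: 3.2
eef_pos: [0.4251, 0.2399, 0.3025]
ee_rot: [2.351, 2.084, -0.001]
contact_force: [0.1, -0.5, -0.9]
width: 0.998
grip_force: 0.0
```

```bash
python3 shot.py w2; python3 -c "
import cv2,numpy as np
a=cv2.imread('pics/w1.png');b=cv2.imread('pics/w2.png')
cv2.imwrite('pics/w12.png',np.vstack([a[60:360],b[60:360]]))"
```

```text
3.2 [0.4251 0.2399 0.3025]
```

View pics/w12.png

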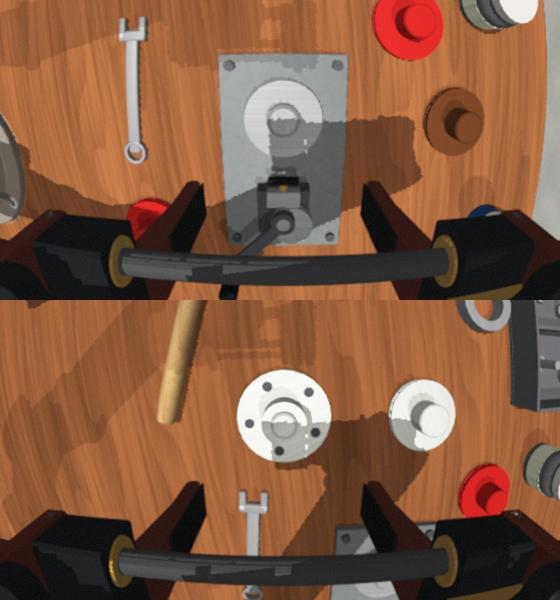

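Upper half: seat at about (283,180) and clamp below it, partly in gripper shadow. Lower half: hub at (284,175), pulley at (422,175). Now I refine both from the wrist view.

```bash
cat >> h.py <<'E'
import pickle
def load(nm): return np.load(f'pics/{nm}.npy'),pickle.load(open(f'pics/{nm}.pkl','rb'))
def fit(nm,z,r,g,tol=.006,lo=40,hi=110):
    f,st=load(nm); e=cv2.Canny(cv2.GaussianBlur(f,(3,3),0),lo,hi); p=np.argwhere(e)[:,::-1]; P=plane('wrist',p,z,st)[:,:2]; g=np.array(g,float)
    for k in range(4):
        d=np.abs(np.hypot(*(P-g).T)-r)<tol/(1+.5*k); g,rr,n=circ(P[d])
    return g,rr,n
E
python3 - <<'E'
from h import *
print('seat',fit('w1',.022,.045,(.5435,.002)),'spig top edge',fit('w1',.034,.015,(.5435,.002),.003))
print('spig base',fit('w1',.022,.019,(.5435,.002),.003))
print('hub flange',fit('w2',.014,.055,(.4255,.2445)),'top',fit('w2',.063,.011,(.4255,.2445),.003),'barrel',fit('w2',.054,.024,(.4255,.2445),.004))
print('pul',fit('w2',.012,.045,(.599,.227)),'boss',fit('w2',.044,.02,(.599,.227),.004))
E
```

```text
seat (array([0.5435, 0.0027]), np.float64(0.0447118101076227), 193) spig top edge (array([0.5438, 0.0032]), np.float64(0.014621550927106246), 75)
spig base (array([0.5432, 0.0042]), np.float64(0.01870894848649332), 57)
hub flange (array([0.4256, 0.2456]), np.float64(0.05489515222740031), 270) top (array([0.4254, 0.2439]), np.float64(0.011634917909867632), 9) barrel (array([0.4258, 0.2457]), np.float64(0.023751353883560276), 75)
pul (array([0.5991, 0.2283]), np.float64(0.04510129372256519), 167) boss (array([0.5985, 0.2284]), np.float64(0.02033832365049341), 56)
```

Request:
servo_tool([
  [0.0005,0.0057,-0.04,0],
  [0.0005,0.0057,-0.08,0],
  [0.0005,0.0057,-0.12,0],
  [0.0005,0.0057,-0.15,0],
  [0.0005,0.0057,-0.17,0],
  [0.0005,0.0057,-0.185,0],
  [0.0005,0.0057,-0.195,0],
  [0.0005,0.0057,-0.2,0],
  [0.0005,0.0057,-0.2,0],
  [0.0005,0.0057,-0.2,0],
])

```text
clock: 4.25
eef_pos: [0.425, 0.2473, 0.1032]
ee_rot: [2.348, 2.087, 0.002]
contact_force: [0.8, -0.3, 0.2]
width: 1.001
grip_force: 0.0
```

Request:
servo_tool([
  [0.0005,-0.0015,-0.005,0],
  [0.0005,-0.0015,-0.005,0],
  [0.0005,-0.0015,-0.005,0],
  [0.0005,-0.0015,-0.005,0],
  [0.0005,-0.0015,-0.005,0],
  [0.0005,-0.0015,-0.005,0],
  [0.0005,-0.0015,-0.005,0],
  [0.0005,-0.0015,-0.005,0],
  [0.0005,-0.0015,-0.005,0],
  [0.0005,-0.0015,-0.005,0],
], jaw=-1, squeeze=45)

```text
clock: 5.25
eef_pos: [0.4253, 0.2458, 0.0978]
ee_rot: [2.347, 2.087, 0.001]
contact_force: [1.7, -0.4, 0.9]
width: 0.539
grip_force: 45.0
```

Request:
servo_tool([
  [0,0,0.015,0],
  [0,0,0.04,0],
  [0,0,0.07,0],
  [0,-0.02,0.09,0],
  [0.02,-0.055,0.09,0],
  [0.04,-0.09,0.09,0],
  [0.06,-0.125,0.09,0],
  [0.08,-0.16,0.09,0],
  [0.1,-0.195,0.09,0],
  [0.113,-0.22,0.09,0],
])

```text
clock: 6.25
eef_pos: [0.5379, 0.0226, 0.1866]
ee_rot: [-2.349, -2.084, 0.004]
contact_force: [0.5, 0.7, -4.3]
width: 0.542
grip_force: 45.0
```

Request:
servo_tool([
  [0.003,-0.013,0,0],
  [0.0053,-0.02,0,0],
  [0.0053,-0.0228,-0.01,0],
  [0.0053,-0.0228,-0.02,0],
  [0.0053,-0.0228,-0.02,0],
  [0.0053,-0.0228,-0.02,0],
  [0.0053,-0.0228,-0.02,0],
  [0.0053,-0.0228,-0.02,0],
  [0.0053,-0.0228,-0.02,0],
  [0.0053,-0.0228,-0.02,0],
])

```text
clock: 7.25
eef_pos: [0.5434, 0.003, 0.1679]
ee_rot: [2.347, 2.088, 0.001]
contact_force: [-0.0, -0.3, -5.1]
width: 0.539
grip_force: 45.0
```

```bash
python3 shot.py w3; python3 - <<'E'
from h import *
f,st=load('w3'); z=st['eef_pos'][2]-.0978
print('under',z); g=st['eef_pos'][:2]
print('flange',fit('w3',z+.014,.055,g),'barrel',fit('w3',z+.054,.024,g,.004), g)
E
```

```text
7.25 [0.5434 0.003  0.1679]
under 0.07009601521620726
flange (array([0.5426, 0.0033]), np.float64(0.05440218925449654), 408) barrel (array([0.5426, 0.0036]), np.float64(0.023703213705568233), 141) [0.5434 0.003 ]
```

Request:
servo_tool([
  [0.0005,0,-0.01,0],
  [0.0005,0,-0.02,0],
  [0.0005,0,-0.028,0],
  [0.0005,0,-0.031,0],
  [0.0005,0,-0.034,0],
  [0.0005,0,-0.036,0],
  [0.0005,0,-0.038,0],
  [0.0005,0,-0.04,0],
  [0.0005,0,-0.042,0],
  [0.0005,0,-0.043,0],
])

```text
clock: 8.3
eef_pos: [0.5438, 0.0028, 0.1246]
ee_rot: [2.348, 2.088, -0.0]
contact_force: [-0.7, -0.6, -5.7]
width: 0.538
grip_force: 45.0
```

No contact force beyond the hub's weight, so it is going on. Next I lower it the last few millimetres.

Request:
servo_tool([
  [0,0,-0.001,0],
  [0,0,-0.002,0],
  [0,0,-0.003,0],
  [0,0,-0.0035,0],
  [0,0,-0.004,0],
  [0,0,-0.0045,0],
  [0,0,-0.005,0],
  [0,0,-0.005,0],
  [0,0,-0.005,0],
  [0,0,-0.005,0],
])

```text
clock: 9.3
eef_pos: [0.5438, 0.0029, 0.1198]
ee_rot: [2.347, 2.088, 0.0]
contact_force: [-1.8, -0.4, 0.2]
width: 0.538
grip_force: 45.0
```

Request:
servo_tool([
  [0,0,0,0],
  [0,0,0,0],
  [0,0,0,0],
  [0,0,0.015,0],
  [0,0,0.04,0],
  [0,0,0.07,0],
  [0,0,0.11,0],
  [0,0,0.14,0],
  [0,0,0.14,0],
  [0,0,0.14,0],
], jaw=1)

```text
clock: 10.3
eef_pos: [0.5441, 0.0029, 0.261]
ee_rot: [2.346, 2.087, 0.003]
contact_force: [-0.3, 0.3, 0.2]
width: 0.999
grip_force: 0.0
```

```bash
python3 shot.py w4; python3 - <<'E'
from h import *
g=(.5436,.003)
print('flange',fit('w4',.036,.055,g),'barrel',fit('w4',.076,.024,g,.004),'spig',fit('w4',.085,.011,g,.003)); print(status.state()['width'])
E
```

```text
10.3 [0.5441 0.0029 0.261 ]
flange (array([0.5427, 0.003 ]), np.float64(0.05464407984082826), 311) barrel (array([0.5429, 0.003 ]), np.float64(0.023958020602077246), 80) spig (array([0.5429, 0.0033]), np.float64(0.01074384977683956), 82)
1.0029279186797206
```

Request:
servo_tool([
  [0.01,0.04,0,0],
  [0.02,0.08,0,0],
  [0.03,0.12,0,0],
  [0.04,0.16,0,0],
  [0.05,0.2,0,0],
  [0.055,0.2255,-0.03,0],
  [0.055,0.2255,-0.06,0],
  [0.055,0.2255,-0.06,0],
  [0.055,0.2255,-0.06,0],
  [0.055,0.2255,-0.06,0],
])

```text
clock: 11.35
eef_pos: [0.5994, 0.2278, 0.2008]
ee_rot: [2.348, 2.086, 0.002]
contact_force: [-0.2, 1.1, 0.8]
width: 1.002
grip_force: 0.0
```

```bash
python3 shot.py w5; python3 - <<'E'
from h import *
g=(.599,.2284)
print('rim',fit('w5',.012,.045,g),'boss',fit('w5',.044,.02,g,.004))
E
```

```text
11.35 [0.5994 0.2278 0.2008]
rim (array([0.5994, 0.2288]), np.float64(0.045037586763599334), 290) boss (array([0.5994, 0.2288]), np.float64(0.01995002891372704), 130)
```

Rim and boss agree at (0.5994, 0.2288), so I descend to TCP z 0.095 and grip.

Request:
servo_tool([
  [0,0.001,-0.03,0],
  [0,0.001,-0.055,0],
  [0,0.001,-0.075,0],
  [0,0.001,-0.09,0],
  [0,0.001,-0.1,0],
  [0,0.001,-0.105,0],
  [0,0.001,-0.105,0],
  [0,0.001,-0.105,0],
  [0,0.001,-0.105,0],
  [0,0.001,-0.105,0],
])

```text
clock: 12.4
eef_pos: [0.5991, 0.2296, 0.0953]
ee_rot: [2.347, 2.087, 0.002]
contact_force: [-0.4, 0.1, 0.4]
width: 0.998
grip_force: 0.0
```

Request:
servo_tool([
  [0,0,0,0],
  [0,0,0,0],
  [0,0,0,0],
  [0,0,0,0],
  [0,0,0,0],
  [0,0,0,0],
  [0,0,0,0],
  [0,0,0,0],
  [0,0,0,0],
  [0,0,0,0],
], jaw=-1, squeeze=35)

```text
clock: 13.4
eef_pos: [0.599, 0.2294, 0.0947]
ee_rot: [2.348, 2.087, 0.0]
contact_force: [1.9, 0.7, -1.5]
width: 0.446
grip_force: 35.0
```

Request:
servo_tool([
  [0,0,0.02,0],
  [0,0,0.06,0],
  [0,-0.01,0.1,0],
  [-0.01,-0.04,0.13,0],
  [-0.02,-0.08,0.13,0],
  [-0.03,-0.12,0.13,0],
  [-0.04,-0.16,0.13,0],
  [-0.05,-0.195,0.13,0],
  [-0.055,-0.218,0.13,0],
  [-0.056,-0.226,0.13,0],
])

```text
clock: 14.4
eef_pos: [0.5416, 0.0001, 0.2242]
ee_rot: [2.352, 2.083, -0.004]
contact_force: [0.7, 0.2, -2.2]
width: 0.453
grip_force: 35.0
```

Request:
servo_tool([
  [0,0,-0.01,0],
  [0,0,-0.02,0],
  [0,0,-0.025,0],
  [0,0,-0.025,0],
  [0,0,-0.025,0],
  [0,0,-0.025,0],
  [0,0,-0.025,0],
  [0,0,-0.025,0],
  [0,0,-0.025,0],
  [0,0,-0.025,0],
])

```text
clock: 15.4
eef_pos: [0.5428, 0.0033, 0.1998]
ee_rot: [2.348, 2.087, 0.0]
contact_force: [0.7, -0.2, -2.6]
width: 0.449
grip_force: 35.0
```

```bash
python3 shot.py w6; python3 - <<'E'
from h import *
f,st=load('w6'); z=st['eef_pos'][2]-.0950; g=st['eef_pos'][:2]
print(z,'rim',fit('w6',z+.012,.045,g),'boss',fit('w6',z+.044,.02,g,.004)); print('hub flange',fit('w6',.036,.055,(.543,.003)))
E
```

```text
15.4 [0.5428 0.0033 0.1998]
0.10478107782271881 rim (array([0.5418, 0.0036]), np.float64(0.044613421053796176), 558) boss (array([0.542 , 0.0036]), np.float64(0.0197528822614457), 114)
hub flange (array([0.5429, 0.0029]), np.float64(0.05461337010999291), 239)
```

Request:
servo_tool([
  [0.001,-0.0005,-0.006,0],
  [0.001,-0.0005,-0.011,0],
  [0.001,-0.0005,-0.015,0],
  [0.001,-0.0005,-0.017,0],
  [0.001,-0.0005,-0.019,0],
  [0.001,-0.0005,-0.02,0],
  [0.001,-0.0005,-0.022,0],
  [0.001,-0.0005,-0.023,0],
  [0.001,-0.0005,-0.024,0],
  [0.001,-0.0005,-0.025,0],
])

```text
clock: 16.45
eef_pos: [0.5438, 0.0029, 0.1747]
ee_rot: [2.348, 2.088, 0.0]
contact_force: [-0.0, 0.1, -2.3]
width: 0.447
grip_force: 35.0
```

Request:
servo_tool([
  [0,0,-0.0005,0],
  [0,0,-0.001,0],
  [0,0,-0.0015,0],
  [0,0,-0.002,0],
  [0,0,-0.0025,0],
  [0,0,-0.003,0],
  [0,0,-0.0035,0],
  [0,0,-0.004,0],
  [0,0,-0.004,0],
  [0,0,-0.004,0],
])

```text
clock: 17.45
eef_pos: [0.5438, 0.0029, 0.1706]
ee_rot: [2.348, 2.088, 0.0]
contact_force: [0.8, 0.2, -3.3]
width: 0.45
grip_force: 35.0
```

Request:
servo_tool([
  [0,0,-0.0003,0],
  [0,0,-0.0005,0],
  [0,0,-0.0008,0],
  [0,0,-0.001,0],
  [0,0,-0.001,0],
  [0,0,-0.001,0],
  [0,0,-0.001,0],
  [0,0,-0.001,0],
  [0,0,-0.001,0],
  [0,0,-0.001,0],
])

```text
clock: 18.45
eef_pos: [0.5438, 0.0029, 0.1706]
ee_rot: [2.347, 2.087, -0.0]
contact_force: [-4.1, -0.2, 8.7]
width: 0.446
grip_force: 35.0
```

Request:
servo_tool([
  [0,0,0,0],
  [0,0,0,0],
  [0,0,0,0],
  [0,0,0.01,0],
  [0,0,0.03,0],
  [0,0,0.06,0],
  [0,0,0.08,0],
  [0,-0.04,0.08,0],
  [-0.005,-0.08,0.08,0],
  [-0.009,-0.12,0.08,0],
], jaw=1)

```text
clock: 19.45
eef_pos: [0.5348, -0.1182, 0.2507]
ee_rot: [2.346, 2.088, 0.001]
contact_force: [1.2, -0.7, -0.3]
width: 0.998
grip_force: 0.0
```

Request:
servo_tool([
  [0,-0.033,0,0],
  [0,-0.033,-0.02,0],
  [0,-0.033,-0.03,0],
  [0,-0.033,-0.03,0],
  [0,-0.033,-0.03,0],
  [0,-0.033,-0.03,0],
  [0,-0.033,-0.03,0],
  [0,-0.033,-0.03,0],
  [0,-0.033,-0.03,0],
  [0,-0.033,-0.03,0],
])

```text
clock: 20.45
eef_pos: [0.5348, -0.1501, 0.2198]
ee_rot: [2.347, 2.088, 0.0]
contact_force: [-0.4, 0.2, 1.1]
width: 0.999
grip_force: 0.0
```

```bash
python3 shot.py w7; python3 - <<'E'
from h import *
t=imaging.grab_frame('top');s=imaging.grab_frame('scene')
np.save('pics/top7.npy',t);np.save('pics/scene7.npy',s)
w=np.load('pics/w7.npy')
im=np.zeros((600,800,3),np.uint8); im[:420,:560]=w
im[420:600,:320]=cv2.resize(t[180:285,270:430],(320,180),interpolation=cv2.INTER_CUBIC)
im[300:600,560:800]=cv2.resize(s[200:350,180:300],(240,300),interpolation=cv2.INTER_CUBIC)
cv2.imwrite('pics/c7.png',im[:,:,::-1])
E
```

```text
20.45 [ 0.5348 -0.1501  0.2198]
```

View pics/c7.png

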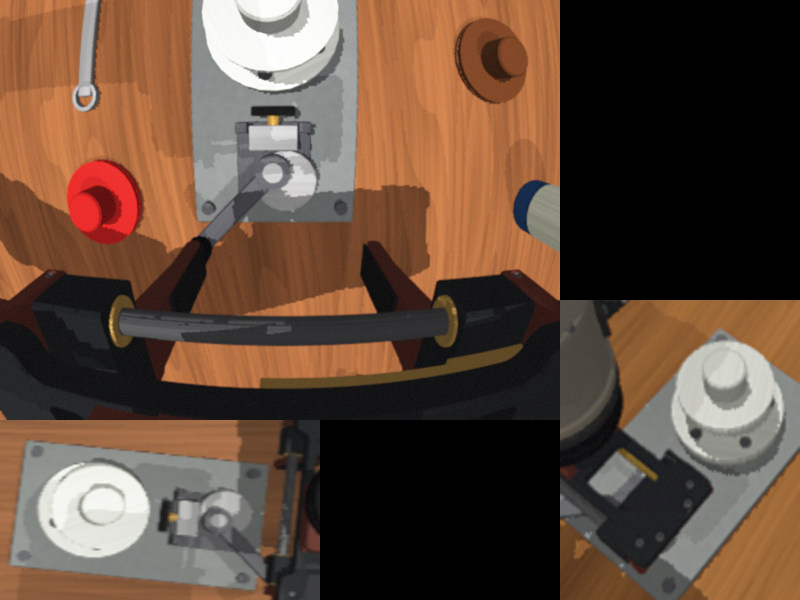

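w7 shows the pulley on the hub. The pad front is at about (273,106), the brass stem at (273,119), the flange's near edge at (272,90) and the pivot at (273,173). I measure the gap and plan the lever arc from these.

```bash
cat >> h.py <<'E'
YW=-.119; FX=np.array([np.cos(YW),np.sin(YW)]); FY=np.array([-np.sin(YW),np.cos(YW)]); HUB=np.array([.5436,.003])
def loc(P): P=np.atleast_2d(P)[:,:2]-HUB; return np.c_[P@FX,P@FY]*1000
def padscan(nm,z=.035,zt=.041,cols=None):
    # columns of constant fixture-x: profile along fixture y at height z
    f,st=load(nm); g=cv2.cvtColor(f,cv2.COLOR_RGB2GRAY).astype(np.float32)
    return g,f,st
def proj(P,st):
    c=K['wrist'];T=np.eye(4);T[:3,:3]=R.from_rotvec(st['ee_rot']).as_matrix();T[:3,3]=st['eef_pos'];T=T@c['hand_eye']
    q=(np.c_[P,np.ones(len(P))]@np.linalg.inv(T).T)[:,:3]; u,v,w=q[:,0],-q[:,1],-q[:,2]; rr=np.hypot(u,v); th=np.arctan2(rr,w)
    return np.c_[c['cx']+c['fx']*th*u/rr,c['cy']+c['fx']*th*v/rr].astype(np.float32)
def prof(nm,z,xs,ys):
    f,st=load(nm); X,Y=np.meshgrid(xs,ys)
    P=np.c_[HUB+X.reshape(-1,1)/1000*FX+Y.reshape(-1,1)/1000*FY,np.full(X.size,z)]
    p=proj(P,st); return cv2.remap(f,p[:,0].reshape(X.shape),p[:,1].reshape(X.shape),cv2.INTER_LINEAR)
E
python3 - <<'E'
from h import *
f,st=load('w7')
print('hub flange',fit('w7',.036,.055,(.543,.003)),'hub bottom',fit('w7',.022,.055,(.543,.003)))
for r in (.034,.04):pass
print('pulley rim',fit('w7',.088,.045,(.543,.003)),'boss',fit('w7',.12,.02,(.543,.003),.004))
print('pivot',loc(plane('wrist',[273,173],.055,st)),'flange near',loc(plane('wrist',[272,90],.022,st)),loc(plane('wrist',[272,90],.036,st)))
ys=np.arange(-45,-95,-1.)
a=prof('w7',.035,np.arange(-12,-5,1.),ys).astype(int).sum(2).mean(1)/3
b=prof('w7',.035,np.arange(5,12,1.),ys).astype(int).sum(2).mean(1)/3
c=prof('w7',.030,np.arange(-2,3,1.),ys).mean(1).astype(int)
for y,i,j,k in zip(ys,a,b,c): print(int(y),int(i),int(j),k)
t=np.load('pics/top7.npy')
E
```

```text
hub flange (array([0.5428, 0.0022]), np.float64(0.054597822168561704), 200) hub bottom (array([0.5425, 0.0057]), np.float64(0.05687531503970537), 125)
pulley rim (array([0.5428, 0.0016]), np.float64(0.044919961342615576), 176) boss (array([0.5427, 0.0008]), np.float64(0.019696704991368164), 85)
pivot [[   0.9349 -120.1513]] flange near [[ -0.7503 -54.3524]] [[ -0.2837 -55.4113]]
-45 105 193 [154 155 150]
-46 166 190 [158 160 155]
-47 230 188 [169 171 165]
-48 250 186 [206 208 202]
-49 249 199 [234 234 230]
-50 249 228 [249 249 247]
-51 249 245 [249 250 247]
-52 250 253 [249 249 247]
-53 250 253 [249 250 247]
-54 230 232 [244 246 241]
-55 157 151 [175 176 169]
-56 102 85 [96 98 94]
-57 119 81 [77 79 79]
-58 134 115 [97 99 98]
-59 143 140 [129 131 130]
-60 144 144 [142 145 145]
-61 144 143 [143 146 145]
-62 144 143 [144 147 146]
-63 145 142 [144 147 146]
-64 145 143 [143 147 145]
-65 145 143 [142 146 146]
-66 145 143 [142 147 145]
-67 136 135 [129 134 132]
-68 94 91 [83 85 83]
-69 43 40 [36 36 34]
-70 25 25 [27 27 26]
-71 26 28 [26 25 25]
-72 27 29 [27 26 25]
-73 28 30 [27 26 25]
-74 25 29 [26 26 25]
-75 30 33 [43 36 27]
-76 56 58 [132 100  51]
-77 92 84 [202 156  76]
-78 125 98 [215 168  83]
-79 142 107 [218 172  84]
-80 133 101 [223 176  87]
-81 107 88 [223 177  87]
-82 100 86 [225 180  88]
-83 106 96 [217 174  92]
-84 139 149 [195 170 133]
-85 188 206 [199 196 195]
-86 201 219 [211 211 213]
-87 201 218 [212 210 211]
-88 203 221 [214 213 213]
-89 205 222 [221 220 220]
-90 204 223 [224 223 223]
-91 202 222 [222 220 221]
-92 200 220 [219 218 218]
-93 197 218 [215 214 215]
-94 194 215 [211 210 211]
```

Gap is about 13 mm, so the ram needs about 17 mm, roughly 1.2 rad. I will grip the knob with the hand yawed −1.2 rad so that it ends back in the present viewing yaw.

Request:
servo_tool([
  [-0.01,-0.003,0,-0.14],
  [-0.02,-0.006,0,-0.28],
  [-0.03,-0.009,0,-0.42],
  [-0.04,-0.012,0,-0.56],
  [-0.05,-0.015,0,-0.7],
  [-0.06,-0.018,0,-0.84],
  [-0.07,-0.02,0,-0.98],
  [-0.076,-0.0215,0,-1.12],
  [-0.076,-0.0215,0,-1.2],
  [-0.076,-0.0215,0,-1.2],
])

```text
clock: 21.6
eef_pos: [0.4587, -0.1716, 0.2198]
ee_rot: [3.116, 0.396, 0.0]
contact_force: [-0.5, 0.3, 0.7]
width: 0.994
grip_force: 0.0
```

```bash
python3 shot.py w8; python3 - <<'E'
from h import *
f,st=load('w8'); p=proj(np.array([[.459,-.1717,.11],[.5294,-.1157,.05]]),st); print(p)
g=f[...].max(2); x,y=p[0].astype(int); 
cv2.imwrite('pics/c8.png',cv2.resize(f[60:360,100:480],None,fx=1.5,fy=1.5)[:,:,::-1])
E
```

```text
21.6 [ 0.4587 -0.1716  0.2198]
[[283.3108 238.9611]
 [235.2852 108.3609]]
```

View pics/c8.png

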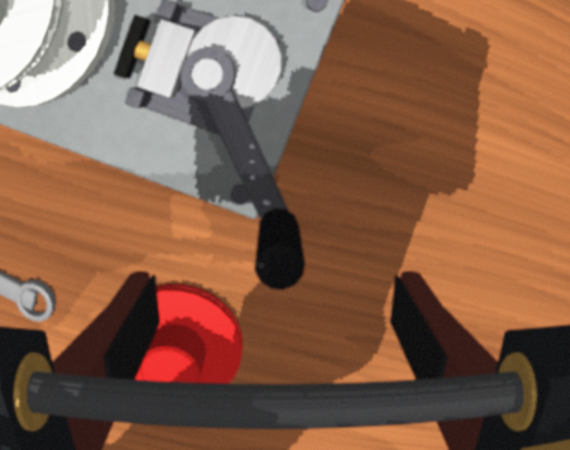

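The knob top is at crop (280,265) and the pivot at (208,70), both within 2 mm of prediction. I descend and grip.

Request:
servo_tool([
  [0.0013,-0.0012,-0.02,0],
  [0.0013,-0.0012,-0.04,0],
  [0.0013,-0.0012,-0.055,0],
  [0.0013,-0.0012,-0.064,0],
  [0.0013,-0.0012,-0.069,0],
  [0.0013,-0.0012,-0.069,0],
  [0.0013,-0.0012,-0.069,0],
  [0.0013,-0.0012,-0.069,0],
  [0.0013,-0.0012,-0.069,0],
  [0.0013,-0.0012,-0.069,0],
])

```text
clock: 22.65
eef_pos: [0.4603, -0.1729, 0.1511]
ee_rot: [3.116, 0.398, 0.001]
contact_force: [1.1, -0.5, -0.3]
width: 1.003
grip_force: 0.0
```

Request:
servo_tool([
  [0,0,0,0],
  [0,0,0,0],
  [0,0,0,0],
  [0,0,0,0],
  [0,0,0,0],
  [0,0,0,0],
  [0,0,0,0],
  [0,0,0,0],
  [0,0,0,0],
  [0,0,0,0],
], jaw=-1, squeeze=12)

```text
clock: 23.65
eef_pos: [0.46, -0.173, 0.1507]
ee_rot: [3.116, 0.397, -0.0]
contact_force: [0.3, -1.1, 0.4]
width: 0.247
grip_force: 12.0
```

```bash
python3 - <<'E'
from h import *
p=np.array([.5304,-.1166]); k0=status.state()['eef_pos'][:2]
r=np.hypot(*(k0-p)); a0=np.arctan2(*(k0-p)[::-1]); print(r,a0)
for t in np.arange(.05,1.25,.05): print(round(t,2),np.round(p+.09*np.array([np.cos(a0+t),np.sin(a0+t)])-p-.09*np.array([np.cos(a0),np.sin(a0)]),4))
E
```

```text
0.09019233315580141 -2.465862056015397
0.05 [ 0.0029 -0.0034]
0.1 [ 0.006  -0.0067]
0.15 [ 0.0092 -0.0099]
0.2 [ 0.0126 -0.0128]
0.25 [ 0.0161 -0.0156]
0.3 [ 0.0198 -0.0182]
0.35 [ 0.0236 -0.0207]
0.4 [ 0.0275 -0.0229]
0.45 [ 0.0315 -0.0249]
0.5 [ 0.0356 -0.0268]
0.55 [ 0.0398 -0.0284]
0.6 [ 0.0441 -0.0298]
0.65 [ 0.0484 -0.031 ]
0.7 [ 0.0528 -0.032 ]
0.75 [ 0.0572 -0.0328]
0.8 [ 0.0617 -0.0333]
0.85 [ 0.0662 -0.0336]
0.9 [ 0.0707 -0.0337]
0.95 [ 0.0752 -0.0336]
1.0 [ 0.0796 -0.0332]
1.05 [ 0.0841 -0.0326]
1.1 [ 0.0885 -0.0318]
1.15 [ 0.0929 -0.0308]
1.2 [ 0.0972 -0.0296]
```

Request:
servo_tool([
  [0.0029,-0.0034,0,0.05],
  [0.006,-0.0067,0,0.1],
  [0.0092,-0.0099,0,0.15],
  [0.0126,-0.0128,0,0.2],
  [0.0161,-0.0156,0,0.25],
  [0.0198,-0.0182,0,0.3],
  [0.0236,-0.0207,0,0.35],
  [0.0275,-0.0229,0,0.4],
  [0.0315,-0.0249,0,0.45],
  [0.0356,-0.0268,0,0.5],
])

```text
clock: 24.65
eef_pos: [0.4951, -0.1996, 0.1506]
ee_rot: [-2.919, -1.158, 0.002]
contact_force: [-3.7, 0.8, 2.9]
width: 0.249
grip_force: 12.0
```

Request:
servo_tool([
  [0.0042,-0.0016,0,0.05],
  [0.0085,-0.003,0,0.1],
  [0.0128,-0.0042,0,0.15],
  [0.0172,-0.0052,0,0.2],
  [0.0216,-0.006,0,0.25],
  [0.0261,-0.0065,0,0.3],
  [0.0306,-0.0068,0,0.35],
  [0.0351,-0.0069,0,0.4],
  [0.0351,-0.0069,0,0.4],
  [0.0351,-0.0069,0,0.4],
])

```text
clock: 25.65
eef_pos: [0.5308, -0.2068, 0.1507]
ee_rot: [2.634, 1.712, 0.0]
contact_force: [-0.5, -1.3, 0.3]
width: 0.245
grip_force: 12.0
```

```bash
python3 shot.py w9; python3 - <<'E'
from h import *
f,st=load('w9'); cv2.imwrite('pics/c9.png',cv2.resize(f[0:250,130:530],None,fx=2,fy=2)[:,:,::-1])
d=st['eef_pos'][:2]-[.5304,-.1166]; print(np.arctan2(d[1],d[0])+2.466, np.hypot(*d))
E
```

```text
25.65 [ 0.5308 -0.2068  0.1507]
0.899283224337541 0.09019801487594699
```

View pics/c9.png

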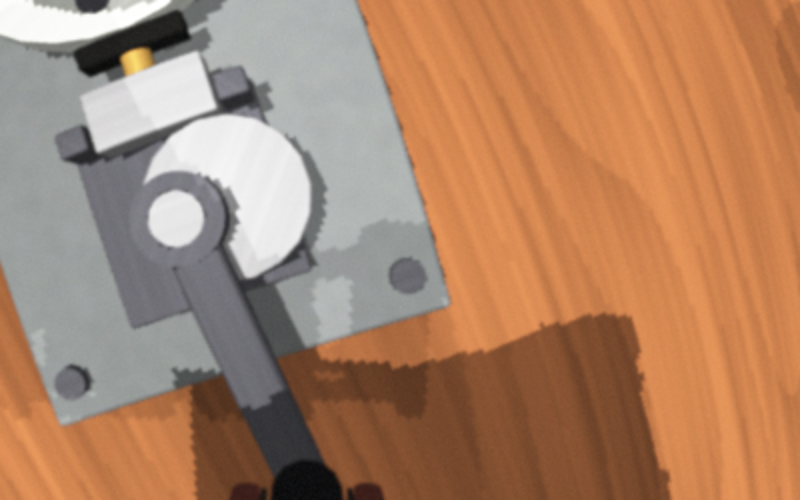

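The pad is now almost at the flange and the stem is still fully out. I measure it again.

```bash
cat > pad.py <<'E'
from h import *
def cross(y,v,lvl):  # first crossings
    i=np.where(np.diff(np.sign(v-lvl))!=0)[0]; return [round(float(y[k]+(lvl-v[k])/(v[k+1]-v[k])*(y[k+1]-y[k])),1) for k in i]
nm=sys.argv[1]; ys=np.arange(-46,-92,-.25)
for x0,x1 in((-12,-5),(5,12)):
    a=prof(nm,.035,np.arange(x0,x1,1.),ys).astype(float).mean((1,2)); print('grey',cross(ys,a,70))
c=prof(nm,.029,np.arange(-2,3,1.),ys).astype(float).mean(1); print('gold',cross(ys,c[:,0]-c[:,2],50))
c=prof(nm,.032,np.arange(-3,4,1.),ys).astype(float).mean(1); print('gold32',cross(ys,c[:,0]-c[:,2],50))
E
python3 pad.py w7; python3 pad.py w8; python3 pad.py w9
```

```text
grey [-68.6, -76.5]
grey [-68.6, -76.5]
gold [-75.7, -84.4]
gold32 [-75.8, -84.3]
grey [-68.6, -78.9]
grey [-68.5, -78.6]
gold [-73.3, -82.0]
gold32 [-74.3, -82.7]
grey [-56.3, -67.4]
grey [-48.0, -56.4, -67.3]
gold [-61.4, -69.7]
gold32 [-62.6, -70.7]
```

Request:
servo_tool([
  [0.0045,0.0001,0,0.05],
  [0.0089,0.0005,0,0.1],
  [0.0134,0.0011,0,0.15],
  [0.0178,0.0019,0,0.2],
  [0.0222,0.0029,0,0.25],
  [0.0222,0.0029,0,0.25],
  [0.0222,0.0029,0,0.25],
  [0.0222,0.0029,0,0.25],
  [0.0222,0.0029,0,0.25],
  [0.0222,0.0029,0,0.25],
])

```text
clock: 26.7
eef_pos: [0.5529, -0.2039, 0.1507]
ee_rot: [2.399, 2.027, -0.0]
contact_force: [-0.4, -2.9, 1.6]
width: 0.245
grip_force: 12.0
```

```bash
python3 shot.py w10; python3 pad.py w10; python3 - <<'E'
from h import *
f,st=load('w10'); d=st['eef_pos'][:2]-[.5304,-.1166]; print(np.arctan2(d[1],d[0])+2.466, np.hypot(*d),status.state()['contact_force'])
E
```

```text
26.7 [ 0.5529 -0.2039  0.1507]
grey [-48.8, -54.2, -65.0, -90.8]
grey [-51.3, -54.2, -65.2]
gold [-59.6, -66.4]
gold32 [-60.6, -67.3]
1.1475694542376549 0.09013802248583673 [-1.1836 -3.165   1.7881]
```

Request:
servo_tool([
  [0.0034,0.001,0,0.04],
  [0.0069,0.0021,0,0.08],
  [0.0103,0.0034,0,0.12],
  [0.0136,0.0047,0,0.16],
  [0.0136,0.0047,0,0.16],
  [0.0136,0.0047,0,0.16],
  [0.0136,0.0047,0,0.16],
  [0.0136,0.0047,0,0.16],
  [0.0136,0.0047,0,0.16],
  [0.0136,0.0047,0,0.16],
])

```text
clock: 27.75
eef_pos: [0.5665, -0.1992, 0.1507]
ee_rot: [2.23, 2.213, -0.001]
contact_force: [-2.9, -4.3, 3.2]
width: 0.247
grip_force: 12.0
```

```bash
python3 shot.py w11; python3 pad.py w11
```

```text
27.75 [ 0.5665 -0.1992  0.1507]
grey [-51.2, -53.9, -64.3, -88.2, -89.8]
grey [-50.4, -53.8, -64.6]
gold [-59.3, -64.3]
gold32 [-60.3, -65.1]
```

Compression is about 3.5 mm. I release and rise clear.

Request:
servo_tool([
  [0,0,0,0],
  [0,0,0,0],
  [0,0,0,0],
  [0,0,0,0],
  [0,0,0.02,0],
  [0,0,0.05,0],
  [0,0,0.08,0],
  [-0.01,0.01,0.08,-0.1],
  [-0.02,0.03,0.08,-0.13],
  [-0.03,0.05,0.08,-0.13],
], jaw=1)

```text
clock: 28.8
eef_pos: [0.5364, -0.1483, 0.2309]
ee_rot: [2.37, 2.062, 0.001]
contact_force: [-0.3, 0.7, -0.3]
width: 0.996
grip_force: 0.0
```

Request:
servo_tool([
  [0,0,0,0],
  [0,0,0,0],
  [0,0,0,0],
  [0,0,0,0],
  [0,0,0,0],
  [0,0,0,0],
  [0,0,0,0],
  [0,0,0,0],
  [0,0,0,0],
  [0,0,0,0],
])

```text
clock: 29.8
eef_pos: [0.5366, -0.1488, 0.2307]
ee_rot: [2.368, 2.064, 0.0]
contact_force: [-0.3, -0.7, 0.5]
width: 1.003
grip_force: 0.0
```

```bash
python3 shot.py w12; python3 pad.py w12; python3 - <<'E'
from h import *
g=(.543,.004)
print('hub',fit('w12',.036,.055,g),'rim',fit('w12',.088,.045,g),'boss',fit('w12',.12,.02,g,.004))
s=imaging.grab_frame('scene');t=imaging.grab_frame('top')
im=np.zeros((600,800,3),np.uint8); im[:420,:560]=load('w12')[0]; im[420:600,:320]=cv2.resize(t[180:285,270:430],(320,180)); im[300:600,560:800]=cv2.resize(s[200:350,180:300],(240,300)); im[420:600,320:560]=cv2.resize(s[90:240,230:430],(240,180))
cv2.imwrite('pics/c12.png',im[:,:,::-1])
E
```

```text
29.8 [ 0.5366 -0.1488  0.2307]
grey [-54.0, -61.9]
grey [-53.7, -62.1]
gold [-60.3, -65.6]
gold32 [-60.5, -65.7]
hub (array([0.5428, 0.0038]), np.float64(0.05457627509379768), 192) rim (array([0.5427, 0.0032]), np.float64(0.044929628707954646), 170) boss (array([0.5429, 0.0023]), np.float64(0.01952773317577919), 96)
```

View pics/c12.png

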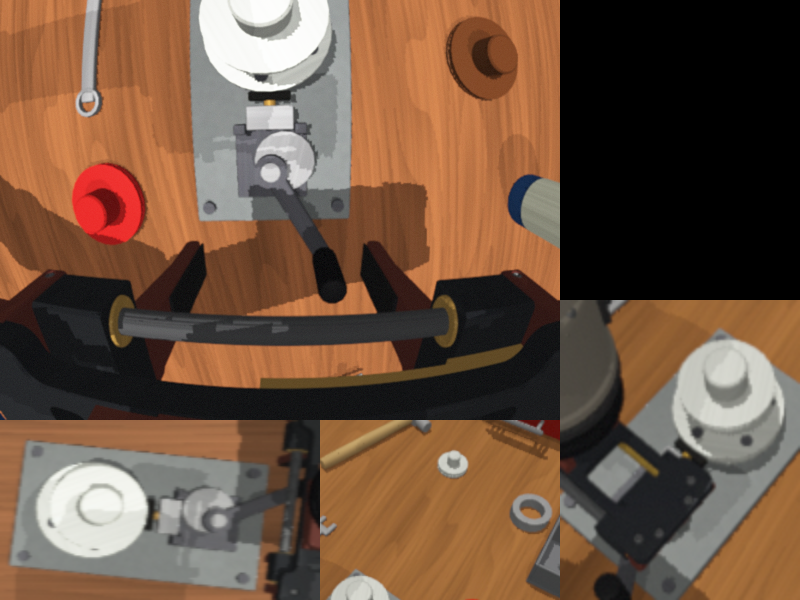

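The pad bears on the flange and the stem has shortened from 8.6 to about 5.3 mm, so it is pushed in about 3.3 mm. The hub and pulley are seated, the small pulley has not moved, and the gripper is clear.

```bash
python3 -c "
from h import *
print(hand_in())"
```

```text
the job is handed in; nothing more can be done
None
```

Handed in at about 30 s: by camera and force readings the hub and larger pulley are seated home, and the pad bears on the hub's flange, pushed in about 3.4 mm; the small pulley was not touched and the gripper is clear.

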